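Feed the slide reader from the bottom of the magazine

TASK

Draw the bottom slide carrier, the one standing out at the mouth of the magazine, level and straight out from under the weighted stack without upsetting or lifting the stack, and slide it tail first into the reader until it is fully home on the stop inside. Let it run freely: never jam it in the magazine's guides or press it into the reader with more than 15 N, and leave the other things on the bench alone.

Things in the scene. Friction and masses are not known exactly. Their poses are not given: they have to be found in the camera images.
- magazine: Gravity magazine for slide carriers, aluminium, 150x104x74 mm, fixed. Origin: middle underneath; +x from mouth to back, z up. The stack stands over x = -55 to +55 mm between side walls (53 mm apart, 25 mm high), a back wall (inner face x = +61 mm) and two front flanges (inner faces x = -56.5 mm). As the bottom carrier leaves, the stack tips back a little and settles 10 mm.
- magazine_mouth (a point): Middle of the magazine's mouth, on the front edge of its running floor, 30 mm above the bench, 59 mm in front of the magazine's origin. Axes as the magazine: carriers are drawn out along -x. The front flanges begin 12 mm above the floor, so that only the bottom carrier passes under them, and end 73 mm above the bench. In front of the mouth the carrier hangs free.
- magazine_guides: The magazine's guides, fixed on it: side walls, back wall, front flanges and corner posts. Same origin and axes as the magazine. A held carrier has only its 1.5 mm of side play and 2 mm under the flanges before it bears on them; the guides are rigid, so a small sideways, twisting or lifting error of the hand soon makes a large force.
- carrier_bottom: The carrier to be taken: blue plate 110 (x) x 50 (y) x 10 mm, 60 g, with a glass slide on top and a white ribbed front end. Origin: centre of its underside. The front end (x = -55 mm) stands 42 to 46 mm out of the mouth; the tail (x = +55 mm) is under the stack. 1.5 mm play each side in the magazine. Drag 4 to 11 N. Clear of the flanges once its origin is 117 mm in front of the magazine's.
- carrier_tail (a point): Middle of the lower edge of that carrier's tail (plain end), 55 mm along +x from its origin. This end goes into the reader; the ribbed end stays outside.
- carrier_mid: The same kind of carrier, second from below; origin at the centre of its underside. Stays in the magazine and comes down to the running floor.
- carrier_top: The same kind of carrier, third from below; origin at the centre of its underside. Stays in the magazine on the second one.
- follower: Steel follower weight 100x46x13 mm, 0.3 to 0.6 kg, lying on the stack; origin at the centre of its underside. Its top is 73 mm above the bench at the start. Stays on the stack.
- reader: Slide reader, white instrument 130x120 mm with a dark front panel, fixed. Origin: centre under it; +x points inward from its mouth, z up. The hood over the mouth is 58 mm high; from 42 mm behind the mouth the housing is 96 mm high. Carrier channel: side walls 65 mm apart at the mouth, narrowing to 53 mm within 22 mm, then straight; roof 15.5 mm above the floor.
- reader_mouth (a point): Middle of the reader's mouth, on its running floor, 30 mm above the bench, 50 mm in front of the reader's origin; axes as the reader. A tongue 34 mm wide, 8 mm thick carries the floor 33 mm out in front (-x). The end stop inside is adjustable and out of sight: the carrier is home when its tail is 46 to 72 mm behind the mouth (differs each time, to be found by feel).
- present_switch (a joint): Carrier-present plunger in the face of the reader's hidden end stop, in m: 0 = not touched, 0.004 = pushed flush with the stop (carrier home). It moves freely (about 0.3 N) and stays where it is left. The stop behind it is rigid.
- petri_a: petri dish 58x15 mm, bystander; origin under its centre
- petri_b: petri dish 58x15 mm standing on the first one, bystander; origin under its centre
- marker_pen: white marker with a blue cap, 124 mm long, bystander; origin under its middle
- tape: roll of labelling tape, 82 mm across, 20 mm high, bystander; origin under its centre
- vial_green: vial with green contents and white cap, 27 mm across, 69 mm high, bystander; origin under its centre
- vial_blue: vial with blue contents and black cap, 22 mm across, 50 mm high, bystander; origin under its centre
- remote: white remote control 150x48x20 mm, bystander; origin under its centre

How it is judged:
By the outcome, as a careful person would: the job done as asked, in the order asked, and still so for the second after the job is handed in, with the robot touching nothing.
It also fails if it takes over 50 s, if anything falls off the work surface, if the arm or the gripper's body presses on something with over 40 N, if the wrist force passes 120 N, or if a joint passes its speed limit or range.

ROBOT

A 6-joint arm with a two-finger parallel gripper is mounted at the origin on a cart in front of the work surface, level with it; the furniture and walls round the work are solid. World frame = base frame: x ahead of the robot, y to its left, z up, the work surface at z = 0. Lengths are in m, angles in rad, forces in N, time in s.
With the tool pointing down it reaches from about 0.325 to 0.775 m from the base axis. Payload 5.5 kg.
Tool frame: the origin (TCP) lies midway between the tips of the shut fingers; the grasp point (between the pads) lies 19 mm behind it; z points along the fingers, y is the line along which they close (so a half turn about z gives the same grasp; the last joint's range is limited). The gripper opens to 85 mm and grips with 20 to 120 N. Pads are 22 mm wide; open, the fingers measure 114 mm over their backs; the gripper's body (76 mm by 85 mm) begins 54 mm behind the grasp point. The pads swing forward as they close: fully open they stand 13 mm farther back than shut.
Start: joints at [-1.361, 0.091, 1.231, -0, 1.82, -0.057], TCP at [0.158, -0.579, 0.231] pointing down, gripper open.
Joint ranges: [-2.87, 2.87], [-0.86, 2.18], [0.17, 2.46], [-1.51, 4.65], [0.06, 2.69], [-2.65, 2.65]. Speed limits (rad/s): [2.57, 2.57, 3.01, 3.14, 3.14, 3.14].

INTERFACE

Orientations are given as a unit quaternion [w, x, y, z].
In Python, from workcell import env, hand, vision, ticket gives the robot as it stands. Calls block until the motion is done:
- env.move_pose(position, orientation): joint-space move of the TCP to a pose.
- env.move_straight(position, feed=0.15, frame=None): straight line of the TCP; frame=None keeps the orientation; feed is the mean speed in m/s.
- env.set_joints(angles): joint-space move.
- hand.command_gripper(opening): finger opening in m; the grip force is fixed at half the most; returns when the fingers have stopped.
- env.pause(seconds).
- env.solve_ik(position, orientation): joint angles nearest the present ones, or None.
- env.state(): the state.
- vision.camera(name): name is "scene" or "top"; returns a dict with "frame" (420x560x3 uint8, red, green, blue), "mtx" (3x3 intrinsics, pixels), "eye" and "attitude" of the camera in the world. Camera axes: x right, y down, z forward; pixel columns grow to the right and rows downward; lengths in m; the calibration is good to about 2 mm. A picture is of the moment at which its call begins. There is no depth.
A pose or a line that the arm cannot do raises env.Unreachable and nothing moves.
- ticket.hand_in(): hands the job in; it is judged then, once.
Trained networks look in a picture, given as the dict that the camera call returned (one of the last four; its "shot" number tells which), for a name from the list of things; names that differ only in an ending like _2 or _b are one class to them, and where a whole thing is asked for, a point or a joint stands for the part that bears it (a point fixed in the world has none). Each returns a list of dicts, best first, with "score" (0 to 1); they miss things now and then, are a little off and sometimes report something else, mostly with a low value. They report only what shows in the picture. A call takes as long as a camera call.
- vision.outline_of(query, picture): "mask" (420x560 bool, what is visible of it) and "rect" ([centre column, centre row, width, height] in pixels, round what is visible of it).
The state is a dict: "time": time; "q": joint angles; "dq": joint speeds; "effort": joint torques, N m; "tool_pos": TCP position; "tcp_rot": TCP orientation; "force": force on the tool from outside, world axes, zero at the start; "wrist_torque": the same for the moment, N m; "finger_gap": finger opening in m; "grip_force": force on a finger pad.
Only numpy, scipy, OpenCV 4.12 (cv2) and the standard library are available. Lean on these libraries where they do the work, as an engineer would, in place of code of your own. Each camera call takes 0.05 s, during which the arm holds its last target. There are 200 camera calls.

## Working session

There is one attempt and no reset: what is moved stays moved. The work goes in short steps, each a Python script; the robot and the scene stay as the last script left them, time stands still between calls to the robot, and variables do not carry over. Pictures are saved under pics/ and viewed, at most 10 in all, crops included, and the job is handed in when it is done.

```bash
ls; mkdir -p pics; cat > a.py <<'E'
from workcell import env, hand, vision, ticket
import numpy as np, cv2
for n in ("scene","top"):
    p=vision.camera(n)
    cv2.imwrite(f"pics/{n}0.png",p["frame"][:,:,::-1])
    print(n,p["shot"],p["mtx"].tolist(),p["eye"],p["attitude"])
    np.savez(f"{n}0.npz",**{k:p[k] for k in("frame","mtx","eye","attitude")})
    for q in ("magazine","carrier_bottom","reader","follower"):
        for r in vision.outline_of(q,p)[:3]:
            print(q,round(r["score"],2),np.round(r["rect"],1))
s=env.state(); print(s["time"],s["tool_pos"],s["tcp_rot"],s["finger_gap"],s["force"])
E
python3 a.py
```

```text
pics
scene 1 [[452.6900362316011, 0.0, 276.2312216713358], [0.0, 452.6900362316011, 207.5054164922159], [0.0, 0.0, 1.0]] [-0.34495705  0.71397454  0.5831014 ] [ 0.21969764 -0.35344323  0.76381174 -0.49335835]
magazine 0.56 [279.1 200.9  55.6  40.2]
magazine 0.29 [282.6 190.1  37.1  11.8]
magazine 0.17 [122.7 262.1  90.3  67.8]
carrier_bottom 0.69 [303.  206.9  20.   14.4]
carrier_bottom 0.52 [278.1 200.8  51.2  38.1]
reader 0.88 [124.8 261.9  85.8  70.1]
follower 0.64 [408.6 200.6  16.9  16.7]
follower 0.63 [283.7 190.8  39.6  13.4]
follower 0.47 [214.2 240.6  12.6  27.4]
top 2 [[486.8919716509076, 0.0, 272.1782049334777], [0.0, 486.8919716509076, 210.11949022736042], [0.0, 0.0, 1.0]] [ 0.21732167 -0.00262497  1.33704822] [ 0.06846086 -0.66774003  0.73761619 -0.07320322]
magazine 0.77 [300.8 174.4  50.7  59.9]
carrier_bottom 0.63 [312.4 199.   23.8  20.6]
carrier_bottom 0.34 [176.5 218.7  13.6   9.3]
reader 0.8 [115.6 203.9  65.8  69.3]
reader 0.69 [240.4 191.7  18.3  17.4]
follower 0.6 [303.4 169.3  28.6  36.5]
0.5 [ 0.1581766  -0.57878132  0.23126312] [-1.74025228e-05  9.91115923e-01  1.33000851e-01 -1.98412260e-06] 0.08558219029007028 [ 0.03393469 -0.16542537 -0.52081224]
```

```bash
python3 - <<'E'
import cv2
a=cv2.imread("pics/top0.png")
cv2.imwrite("pics/topc.png",cv2.resize(a[120:270,60:360],(800,400),interpolation=cv2.INTER_CUBIC))
E
```

```text
(no output)
```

View pics/scene0.png

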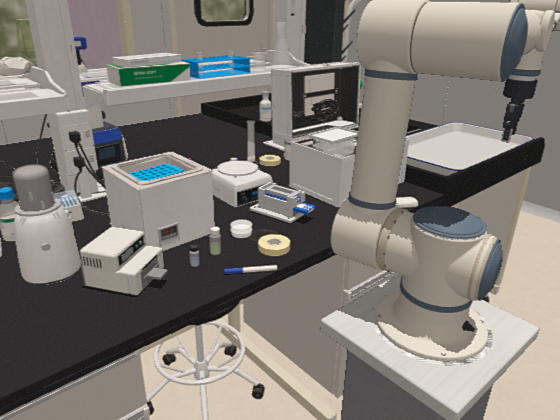

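View pics/topc.png

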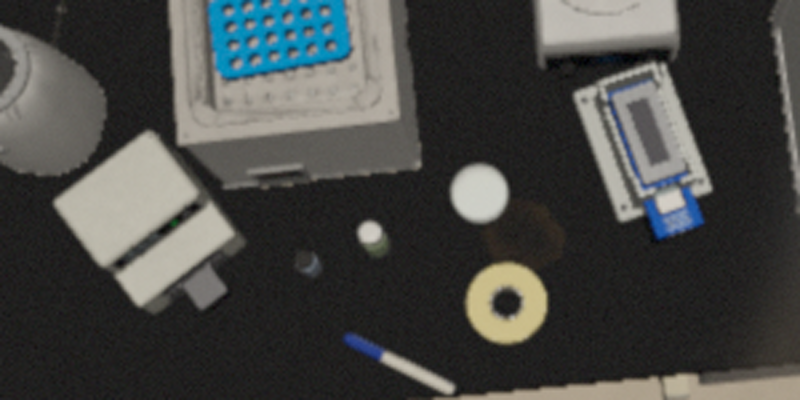

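The scene view shows the magazine at about (280,200), with the blue carrier end at (303,208), and the reader at (125,262). In the top view the magazine is at (301,174) with its mouth towards the lower right, the reader is at (116,204) and its tongue is at about (137,227). The networks agree with this. Next I'll enlarge crops for corner picking.

```bash
python3 - <<'E'
import cv2, numpy as np
def crop(n,c0,r0,w,h,k):
    a=cv2.imread(f"pics/{n}0.png")[r0:r0+h,c0:c0+w]
    a=cv2.resize(a,None,fx=k,fy=k,interpolation=cv2.INTER_CUBIC)
    for i in range(0,w,10):
        cv2.line(a,(i*k,0),(i*k,6),(0,255,255),1); cv2.putText(a,str(c0+i),(i*k+2,16),0,.35,(0,255,255),1)
    for j in range(0,h,10):
        cv2.line(a,(0,j*k),(6,j*k),(0,255,255),1); cv2.putText(a,str(r0+j),(8,j*k+4),0,.35,(0,255,255),1)
    return a
cv2.imwrite("pics/mag.png",np.hstack([crop("top",268,138,60,80,7)[:,:380],crop("scene",246,178,70,44,6)[:, :420] if 0 else cv2.copyMakeBorder(crop("scene",246,178,70,44,6),0,560-264,0,0,cv2.BORDER_CONSTANT)]))
t=crop("top",78,165,80,75,5); s=crop("scene",78,222,90,75,4)
cv2.imwrite("pics/rea.png",np.hstack([t,cv2.copyMakeBorder(s,0,75,0,0,cv2.BORDER_CONSTANT)]))
E
```

```text
(no output)
```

View pics/mag.png

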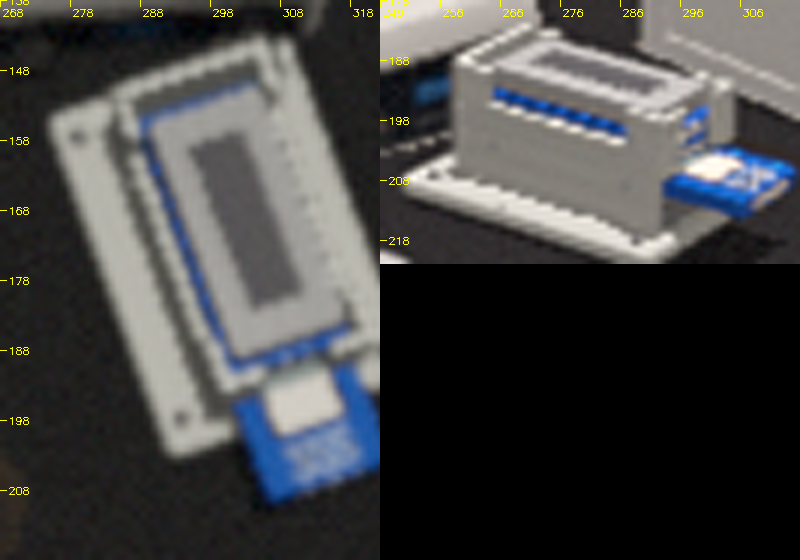

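View pics/rea.png

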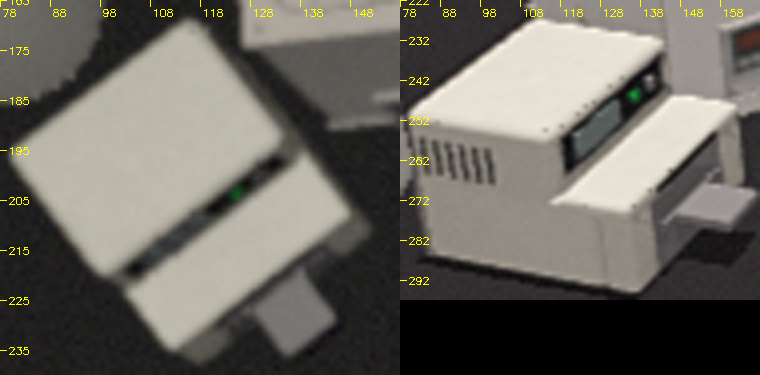

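The crops show clear corners. In the top view the follower top runs from (289.7,155.4) to (318,184.4), and the carrier's front corners are (306.3,209.7) and (323.6,204.4). The reader tongue's corners are (145.4,229) and (135.6,236.4), and the hood front runs from (148,207.6) to (113,235). Next I'll fit the poses.

```bash
cat > fit.py <<'E'
import numpy as np
from scipy.optimize import least_squares
from scipy.spatial.transform import Rotation as R
C={n:dict(np.load(f"{n}0.npz")) for n in("top","scene")}
def proj(n,P):
    c=C[n]; q=c["attitude"]; M=R.from_quat(q[[1,2,3,0]]).as_matrix()
    p=(np.atleast_2d(P)-c["eye"])@M; uv=p@c["mtx"].T; return uv[:,:2]/uv[:,2:]
def W(pose,l):
    x,y,t=pose; c,s=np.cos(t),np.sin(t); l=np.atleast_2d(l)
    return np.c_[x+c*l[:,0]-s*l[:,1],y+s*l[:,0]+c*l[:,1],l[:,2]]
def ray(n,uv,z):
    c=C[n];q=c["attitude"];M=R.from_quat(q[[1,2,3,0]]).as_matrix()
    d=M@np.linalg.solve(c["mtx"],[*uv,1]); return c["eye"]+d*(z-c["eye"][2])/d[2]
if __name__=="__main__":
    np.set_printoptions(precision=4,suppress=True)
    a,b=ray("top",(306.3,209.5),.04),ray("top",(323.6,204.4),.04)
    print("carrier front",a,b,np.linalg.norm(a-b))
    F=[(289.7,155.4),(301.7,188.9),(318,184.4),(306.6,150.1)]
    f=np.array([ray("top",u,.073) for u in F]); print("fol",f,[np.linalg.norm(f[i]-f[i-1]) for i in range(4)],f.mean(0))
    B=[(275.1,155.1),(292.3,203.3)]; g=np.array([ray("top",u,.006) for u in B]);print("base",g,np.linalg.norm(g[0]-g[1]))
    for (i,j) in ((f[1],f[0]),(f[2],f[3]),(g[1],g[0])):
        d=j-i; print("yaw",np.arctan2(d[1],d[0]))
    d=b-a; print("yaw from front", np.arctan2(d[1],d[0])+np.pi/2)
    d=f[2]-f[1]; print(np.arctan2(d[1],d[0])+np.pi/2)
    print("scene carrier", ray("scene",(315.2,205.5),.04),ray("scene",(306.8,211.5),.04))
    T={"t1":ray("top",(145.4,229),.03),"t2":ray("top",(135.6,236.4),.03),
     "h1":ray("top",(148,207.6),.058),"h2":ray("top",(113,235),.058)}
    H=[ray("top",u,.096) for u in((115.6,168.4),(80,193.4),(98.6,220.4),(134.6,193))]
    print(T); print("scene hood",ray("scene",(161.75,248.25),.058),ray("scene",(136,275),.058),"tongue",ray("scene",(166.75,270.25),.03),ray("scene",(162.5,278),.03))
    for i in range(4):
        d=H[i]-H[i-1]; print("H",H[i],np.linalg.norm(d),np.arctan2(d[1],d[0]))
    for p,q in(("t1","t2"),("h1","h2")):
        d=T[q]-T[p];print(p,np.linalg.norm(d),np.arctan2(d[1],d[0]),(T[p]+T[q])/2)
E
python3 fit.py
```

```text
carrier front [ 0.4729 -0.117   0.04  ] [ 0.4823 -0.1655  0.04  ] 0.049385282736967046
fol [[ 0.6196 -0.0862  0.073 ]
 [ 0.5234 -0.1082  0.073 ]
 [ 0.5314 -0.153   0.073 ]
 [ 0.63   -0.1335  0.073 ]] [np.float64(0.048398443565942244), np.float64(0.09866566143693388), np.float64(0.04549583110604001), np.float64(0.10048216580967954)] [ 0.5761 -0.1202  0.073 ]
base [[ 0.646  -0.0493  0.006 ]
 [ 0.5011 -0.0831  0.006 ]] 0.1488228524632462
yaw 0.22480112590319992
yaw 0.1953971687227277
yaw 0.22898500787547837
yaw from front 0.191562234244266
0.17631761626585218
scene carrier [ 0.4859 -0.1633  0.04  ] [ 0.4719 -0.1153  0.04  ]
{'t1': array([0.4646, 0.3236, 0.03  ]), 't2': array([0.4469, 0.3511, 0.03  ]), 'h1': array([0.5168, 0.307 , 0.058 ]), 'h2': array([0.4517, 0.4031, 0.058 ])}
scene hood [0.5137 0.3129 0.058 ] [0.4467 0.4075 0.058 ] tongue [0.4633 0.3301 0.03  ] [0.4413 0.3522 0.03  ]
H [0.6226 0.3781 0.096 ] 0.08620733626769869 0.5805851758851048
H [0.5637 0.4735 0.096 ] 0.11210029020147039 2.123762701588441
H [0.4868 0.427  0.096 ] 0.08997409919499127 -2.59738333441562
H [0.5505 0.3309 0.096 ] 0.11533132263068416 -0.9849084861419138
t1 0.032635007567230624 2.1434103763588563 [0.4558 0.3374 0.03  ]
h1 0.11612580443073289 2.1658736207563845 [0.4843 0.355  0.058 ]
```

```bash
cat > edge.py <<'E'
import numpy as np, cv2
from scipy.ndimage import map_coordinates
from fit import *
def edge(n,a,b,z,half=3):
    g=C[n]["frame"].astype(float).sum(2); a,b=np.array(a,float),np.array(b,float)
    L=np.linalg.norm(b-a); d=(b-a)/L; m=np.array([-d[1],d[0]])
    o=np.arange(-half,half+.01,.1); pts=[]; 
    for t in np.linspace(.1,.9,int(L*2)):
        p=a+t*(b-a); s=p+o[:,None]*m
        v=map_coordinates(g,[s[:,1],s[:,0]],order=1)
        pr=np.convolve(v,np.ones(5)/5,"same"); gr=np.abs(np.gradient(pr)); gr[:6]=gr[-6:]=0
        w=gr**2*(gr>.5*gr.max()); pts.append([t*L,(w*o).sum()/w.sum()])
    pts=np.array(pts); k=np.ones(len(pts),bool)
    for _ in range(4):
        c=np.polyfit(*pts[k].T,1); r=pts[:,1]-np.polyval(c,pts[:,0]); k=np.abs(r)<max(2*np.std(r[k]),.15)
    e=[a+d*t+m*np.polyval(c,t) for t in(0,L)]
    P=[ray(n,u,z) for u in e]; dd=P[1]-P[0]
    return P,np.arctan2(dd[1],dd[0]),np.std(r[k]),k.mean()
if __name__=="__main__":
    np.set_printoptions(precision=4,suppress=True)
    for nm,n,a,b,z in [("baseL","top",(292.3,203.3),(275.1,155.1),.006),("baseR","top",(326.2,190.5),(309.4,144.4),.006),
      ("folL","top",(301.7,188.9),(289.7,155.4),.073),("folR","top",(318,184.4),(306.6,150.1),.073),
      ("carF","top",(323.6,204.4),(306.3,209.6),.04),("carL","top",(306.3,209.6),(301.9,196),.04),("carR","top",(323.6,204.4),(319.5,193),.04),
      ("hoodF","top",(148,207.6),(113,235),.058),("tonF","top",(145.4,229),(135.6,236.4),.03),("tonR","top",(145.4,229),(138,218),.03),("tonL","top",(135.6,236.4),(128.6,227),.03),
      ("houB","top",(115.6,168.4),(80,193.4),.096),("houL","top",(98.6,220.4),(80,193.4),.096),("houR","top",(134.6,193),(115.6,168.4),.096),
      ("hoodL","top",(113,235),(103,222.5),.058),("hoodR","top",(148,207.6),(138.5,196),.058)]:
        P,y,s,k=edge(n,a,b,z); print(nm,P[0][:2],P[1][:2],"yaw %.4f"%y,"%.4f"%(y-np.pi/2),"res %.2f %.2f"%(s,k))
E
python3 edge.py
```

```text
baseL [ 0.5008 -0.0822] [ 0.6454 -0.0471] yaw 0.2380 -1.3328 res 0.07 0.96
baseR [ 0.5287 -0.1837] [ 0.668  -0.1502] yaw 0.2359 -1.3349 res 0.07 0.91
folL [ 0.5229 -0.1061] [ 0.619  -0.0839] yaw 0.2264 -1.3444 res 0.16 0.94
folR [ 0.5317 -0.1542] [ 0.6291 -0.1297] yaw 0.2462 -1.3246 res 0.24 0.93
carF [ 0.485 -0.165] [ 0.4741 -0.1167] yaw 1.7932 0.2225 res 0.08 0.78
carL [ 0.4728 -0.1179] [ 0.5106 -0.1053] yaw 0.3220 -1.2488 res 0.30 0.86
carR [ 0.4826 -0.1668] [ 0.5154 -0.1593] yaw 0.2267 -1.3441 res 0.07 0.88
hoodF [0.5174 0.3073] [0.4533 0.4042] yaw 2.1554 0.5846 res 0.06 0.88
tonF [0.466  0.3246] [0.448  0.3518] yaw 2.1539 0.5831 res 0.07 1.00
tonR [0.4648 0.3234] [0.4963 0.3436] yaw 0.5695 -1.0013 res 0.07 0.96
tonL [0.4461 0.3523] [0.4741 0.3698] yaw 0.5599 -1.0109 res 0.05 0.91
houB [0.6244 0.3792] [0.562  0.4725] yaw 2.1600 0.5892 res 0.06 0.98
houL [0.4856 0.429 ] [0.5612 0.4778] yaw 0.5740 -0.9968 res 0.07 0.95
houR [0.5514 0.3296] [0.6237 0.3766] yaw 0.5772 -0.9936 res 0.05 0.92
hoodL [0.45   0.4056] [0.4869 0.4303] yaw 0.5897 -0.9811 res 0.07 0.97
hoodR [0.5174 0.3061] [0.5528 0.329 ] yaw 0.5735 -0.9973 res 0.06 1.00
```

```bash
cat > rb.py <<'E'
from workcell import env, hand, vision, ticket
import numpy as np
class Fr:
    def __init__(s,t): s.t=t; s.u=np.array([np.cos(t),np.sin(t),0]); s.n=np.array([-np.sin(t),np.cos(t),0])
    def p(s,u,n,z): return u*s.u+n*s.n+np.array([0,0,z])
    def c(s,v): v=np.asarray(v); return np.array([v@s.u,v@s.n,v[2]])
def quat(t): return np.array([0,np.cos(t/2),np.sin(t/2),0])
M=Fr(.237); Rd=Fr(.58)
def show(tag,F,b=0):
    s=env.state(); print(tag,"t%.2f"%s["time"],"pos",np.round(F.c(s["tool_pos"])*1e3,2),"F",np.round(F.c(s["force"])-b,2),"T",np.round(F.c(s["wrist_torque"]),2),"gap %.4f grip %.1f"%(s["finger_gap"],s["grip_force"])); return s
E
python3 - <<'E'
from rb import *
for P,t in((M.p(.4456,-.249,.012),.237),(M.p(.36,-.249,.012),.237),(Rd.p(.52,.0329,.02),.58),(Rd.p(.575,.0329,.02),.58)):
    print(np.round(P,3),env.solve_ik(P,quat(t)))
env.move_pose(M.p(.4456,-.249,.11),quat(.237))
hand.command_gripper(.066)
show("above",M)
env.move_straight(M.p(.4456,-.249,.012),feed=.1)
show("down",M)
p=vision.camera("scene"); import cv2
cv2.imwrite("pics/g1.png",cv2.resize(p["frame"][130:250,220:380,::-1],(800,600),interpolation=cv2.INTER_CUBIC))
E
```

```text
[ 0.492 -0.137  0.012] [-3.39229243e-01 -7.93487219e-02  1.79393016e+00 -4.44089210e-16
  1.42701121e+00  9.94567084e-01]
[ 0.408 -0.158  0.012] [-4.45864300e-01 -2.91205612e-01  1.97896497e+00 -4.44089210e-16
  1.45383329e+00  8.87932027e-01]
[0.417 0.312 0.02 ] [ 5.77884472e-01 -5.71810211e-02  1.75799215e+00 -4.44089210e-16
  1.44078153e+00  1.56868080e+00]
[0.463 0.343 0.02 ] [ 5.78086851e-01  8.98555950e-02  1.60930376e+00 -4.44089210e-16
  1.44243330e+00  1.56888318e+00]
above t2.88 pos [ 445.47 -249.32  110.03] F [-1.05 -0.35 -0.23] T [0.   0.04 0.03] gap 0.0664 grip 0.0
down t4.01 pos [ 446.12 -249.34   12.91] F [ 1.36 -0.27  0.5 ] T [ 0.   -0.02 -0.03] gap 0.0659 grip 0.0
```

View pics/g1.png

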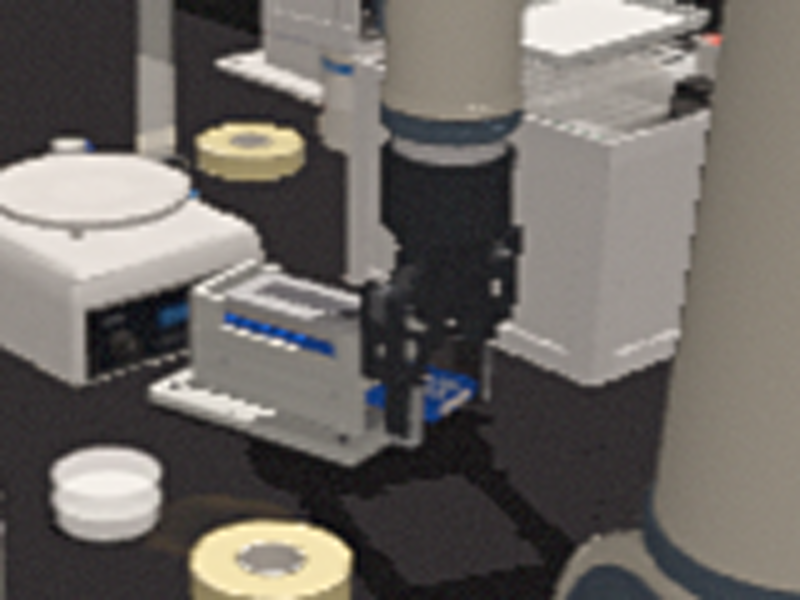

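The crop shows the fingers straddling the blue carrier end at about (400,400), just in front of the mouth, clear of the flanges and at carrier height. Next I'll close stepwise and feel for centre.

```bash
python3 - <<'E'
from rb import *
env.pause(.2)
s=show("rest",M); b=M.c(s["force"])
for g in (.056,.054,.053,.052,.051):
    hand.command_gripper(g); s=show(g,M,b)
    f=M.c(s["force"])-b
    if abs(f[1])>2 or s["grip_force"]>3: break
E
```

```text
rest t4.26 pos [ 445.87 -249.2    12.57] F [-0.69 -0.43  0.65] T [-0.03  0.02  0.02] gap 0.0660 grip 0.0
0.056 t4.53 pos [ 445.6  -248.99   12.03] F [ 0.6   0.86 -0.33] T [-0.04  0.06 -0.04] gap 0.0561 grip 0.0
0.054 t4.74 pos [ 445.58 -249.     11.95] F [ 0.73 -0.45 -0.14] T [ 0.02 -0.   -0.  ] gap 0.0539 grip 0.0
0.053 t4.96 pos [ 445.58 -248.98   11.98] F [ 0.69  0.04 -0.74] T [-0.   -0.   -0.05] gap 0.0532 grip 0.0
0.052 t5.17 pos [ 445.6  -248.98   11.97] F [ 0.89 -0.16 -0.59] T [-0.02 -0.03  0.06] gap 0.0520 grip 0.0
0.051 t5.39 pos [ 445.6  -249.01   12.  ] F [0.67 0.64 0.23] T [-0.02  0.02  0.01] gap 0.0511 grip 0.0
```

```bash
python3 - <<'E'
from rb import *
for g in (.0503,.049,.044):
    hand.command_gripper(g); s=show(g,M)
env.pause(.2); show("hold",M)
E
```

```text
0.0503 t5.61 pos [ 445.58 -248.99   11.99] F [ 0.29 -0.65  0.77] T [-0.02  0.02 -0.03] gap 0.0502 grip 0.0
0.049 t5.83 pos [ 445.6  -249.02   12.14] F [-1.43  0.67  1.81] T [0.02 0.13 0.05] gap 0.0498 grip 27.6
0.044 t6.04 pos [ 445.61 -249.02   12.3 ] F [-1.91  1.61  3.02] T [0.18 0.26 0.  ] gap 0.0490 grip 62.4
hold t6.24 pos [ 445.61 -249.02   12.31] F [-1.98  1.11  5.12] T [0.18 0.38 0.1 ] gap 0.0489 grip 62.6
```

```bash
python3 - <<'E'
from rb import *
def mean(k=4):
    a=[]
    for _ in range(k): s=env.state(); a.append(np.r_[M.c(s["force"]),M.c(s["wrist_torque"])]); env.pause(.02)
    return np.mean(a,0)
b=np.array([.2,-.1,.2])
u,n,z=.4456,-.249,.0122
for i in range(5):
    env.move_straight(M.p(u,n,z),feed=.02)
    f=mean(); print("%.1f"%env.state()["time"],np.round(np.array([u,n,z])*1e3,2),np.round(M.c(env.state()["tool_pos"])*1e3,2),np.round(f,2))
    if abs(f[1])>9 or abs(f[2])>9 or abs(f[0])>14: break
    z+=np.clip(.00004*(f[2]-.2),-.0003,.0003); n+=np.clip(.00004*(f[1]+.1),-.0003,.0003)
    if i>=1: u-=.002
print(u,n,z)
E
```

```text
6.6 [ 445.6 -249.    12.2] [ 445.61 -249.     12.3 ] [-2.51  1.6   4.77  0.16  0.34  0.06]
6.9 [ 445.6  -248.93   12.38] [ 445.61 -249.01   12.32] [-1.66  0.22  3.06  0.04  0.25  0.03]
7.2 [ 443.6  -248.92   12.5 ] [ 444.07 -248.93   12.37] [ 3.73 -0.48 -0.96 -0.07 -0.6  -0.  ]
7.5 [ 441.6  -248.93   12.45] [ 442.49 -248.86   12.47] [ 6.22 -0.43 -2.15 -0.06 -0.88 -0.02]
7.8 [ 439.6  -248.95   12.36] [ 440.55 -248.83   12.48] [ 6.58  0.28 -0.83 -0.02 -0.85 -0.01]
0.4376 -0.2489322401604362 0.012315277882226335
```

```bash
python3 - <<'E'
from rb import *
def mean(k=3):
    a=[]
    for _ in range(k): s=env.state(); a.append(np.r_[M.c(s["force"]),M.c(s["wrist_torque"])]); env.pause(.015)
    return np.mean(a,0)
u,n,z=.4376,-.24893,.01232
while u>.362:
    u-=.004
    env.move_straight(M.p(u,n,z),feed=.03)
    f=mean(); print("%.1f"%env.state()["time"],np.round(np.array([u,n,z])*1e3,2),np.round(M.c(env.state()["tool_pos"])*1e3,2),np.round(f,2))
    if abs(f[1])>9 or abs(f[2])>9 or abs(f[0])>14: print("stop");break
    z+=np.clip(.00004*(f[2]-.2),-.0002,.0002); n+=np.clip(.00004*(f[1]+.1),-.0002,.0002)
print(u,n,z)
E
```

```text
8.2 [ 433.6  -248.93   12.32] [ 434.35 -248.76   12.42] [ 5.29 -0.18 -1.34  0.03 -0.74  0.04]
8.6 [ 429.6  -248.93   12.26] [ 430.59 -248.8    12.45] [ 6.44  0.05 -0.59  0.04 -0.88  0.06]
8.9 [ 425.6  -248.93   12.23] [ 426.02 -248.81   12.35] [ 2.34 -0.43  0.52 -0.01 -0.28  0.02]
9.2 [ 421.6  -248.94   12.24] [ 421.17 -248.88   12.29] [ 0.14  1.07  2.05  0.09 -0.08  0.06]
9.6 [ 417.6  -248.89   12.31] [ 417.13 -248.92   12.23] [-0.31  0.31  1.42  0.04  0.03  0.04]
9.9 [ 413.6  -248.88   12.36] [ 413.19 -248.87   12.27] [-0.22  0.71  1.4   0.02  0.04  0.04]
10.2 [ 409.6  -248.84   12.41] [ 409.16 -248.78   12.26] [-0.52  0.18  1.43  0.    0.04  0.02]
10.6 [ 405.6  -248.83   12.46] [ 405.16 -248.77   12.3 ] [-0.49  0.04  1.03  0.    0.08  0.02]
10.9 [ 401.6  -248.83   12.49] [ 401.19 -248.78   12.35] [-0.4   0.14  0.19  0.01  0.11  0.04]
11.2 [ 397.6  -248.82   12.49] [ 397.31 -248.78   12.41] [-0.24 -0.38 -0.14  0.02  0.04  0.03]
11.6 [ 393.6  -248.83   12.48] [ 393.26 -248.79   12.4 ] [-0.43  0.35 -0.44  0.01  0.08  0.03]
11.9 [ 389.6  -248.81   12.45] [ 389.24 -248.78   12.38] [-0.73  0.41 -0.04  0.02  0.08  0.02]
12.2 [ 385.6  -248.79   12.44] [ 385.28 -248.77   12.37] [-0.69 -0.05 -0.34  0.01  0.12  0.04]
12.6 [ 381.6  -248.79   12.42] [ 381.28 -248.75   12.35] [-0.4   0.31 -0.44  0.02  0.09  0.02]
12.9 [ 377.6  -248.77   12.4 ] [ 377.44 -248.77   12.32] [ 0.1  -0.06 -0.78  0.01  0.01 -0.01]
13.2 [ 373.6  -248.77   12.36] [ 373.54 -248.81   12.39] [ 0.18 -0.27 -0.4   0.01  0.02  0.02]
13.6 [ 369.6  -248.78   12.33] [ 369.54 -248.78   12.33] [ 0.19 -0.19 -0.44  0.02  0.03  0.  ]
13.9 [ 365.6  -248.78   12.31] [ 365.55 -248.82   12.33] [ 0.02  0.52 -1.1   0.01  0.04 -0.01]
14.2 [ 361.6  -248.76   12.26] [ 361.53 -248.76   12.24] [ 0.05 -0.06 -0.88  0.03 -0.01  0.01]
0.3615999999999999 -0.2487543092145226 0.012213061683791151
```

```bash
python3 - <<'E'
from rb import *
import cv2
show("now",M)
r=lambda a:cv2.resize(a,(400,400),interpolation=cv2.INTER_CUBIC)
a=vision.camera("scene")["frame"][150:250,240:340,::-1]; b=vision.camera("top")["frame"][130:240,265:375,::-1]
cv2.imwrite("pics/d1.png",np.hstack([r(a),r(b)]))
E
```

```text
now t14.22 pos [ 361.53 -248.76   12.24] F [-0.04  0.47  0.2 ] T [ 0.01 -0.    0.05] gap 0.0488 grip 62.3
```

View pics/d1.png

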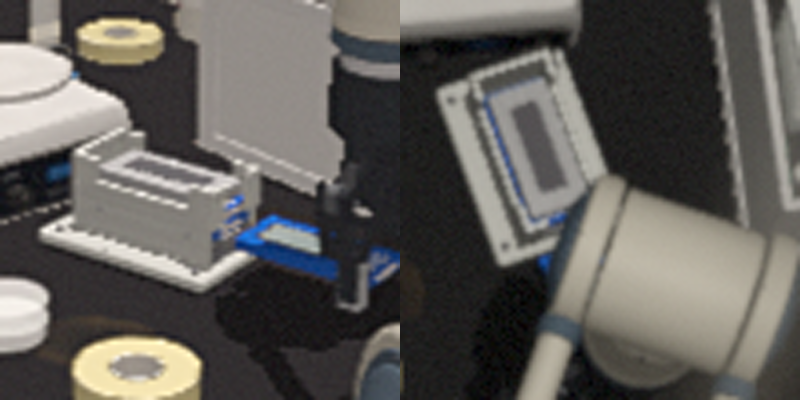

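The pictures show the carrier held level by the fingers, with its tail clear of the mouth (about (245,240) in the left half), and the stack settled upright in the magazine. Next I'll carry it to the reader.

```bash
python3 - <<'E'
from rb import *
from fit import ray
a,b=Rd.p(.46,.0329,0)[:2],Rd.p(.575,.0329,0)[:2]
for nm,uv,z in(("vial_b",(175,218.6),.02),("vial_g",(200,208),.05),("cap",(191,247),.01),("pen",(229,266),.01)):
    q=ray("top",uv,z)[:2]; t=np.clip((q-a)@(b-a)/((b-a)@(b-a)),0,1); d=np.linalg.norm(q-a-t*(b-a)); print(nm,q,d)
    assert d>.07
env.move_straight(M.p(.345,-.24876,.0124),feed=.08)
env.move_straight(M.p(.345,-.24876,.12),feed=.15)
env.move_pose(Rd.p(.455,.0329,.12),quat(.58))
show("over",Rd)
env.move_straight(Rd.p(.455,.0329,.0137),feed=.1)
env.pause(.15); show("down",Rd)
import cv2
r=lambda a:cv2.resize(a,(400,400),interpolation=cv2.INTER_CUBIC)
A=vision.camera("scene")["frame"]; B=vision.camera("top")["frame"]
cv2.imwrite("pics/r1.png",np.hstack([r(A[210:310,110:210,::-1]),r(B[170:270,90:190,::-1])]))
E
```

```text
vial_b [0.48737948 0.24362705] 0.09621069562609282
vial_g [0.50359639 0.16905058] 0.16747837589316023
cap [0.40598891 0.20652334] 0.08295786630901125
pen [0.34389524 0.10708023] 0.17403663914844658
over t17.17 pos [454.95  32.11 119.82] F [-0.97  0.01 -0.31] T [ 0.02  0.03 -0.01] gap 0.0491 grip 62.3
down t18.53 pos [455.51  32.9   14.48] F [ 0.39  0.25 -0.92] T [-0.02  0.02  0.01] gap 0.0488 grip 62.3
```

View pics/r1.png

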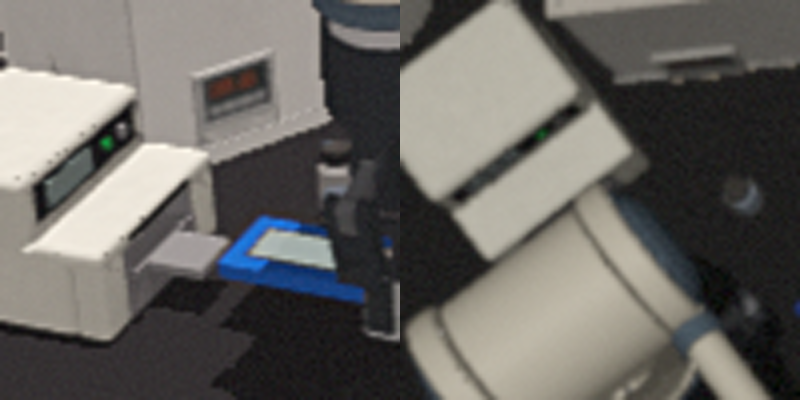

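The carrier's tail is level with the tongue, just in front of it and in line (about (225,265) in the left half). Next I'll insert by feel.

```bash
cat > ins.py <<'E'
from rb import *
import sys
def mean(k=3):
    a=[]
    for _ in range(k): s=env.state(); a.append(np.r_[Rd.c(s["force"]),Rd.c(s["wrist_torque"])]); env.pause(.012)
    return np.mean(a,0)
u,n,z,umax,lim=map(float,sys.argv[1:])
while u<umax:
    st=.008 if u<.5 else .004 if u<.541 else .001
    u+=st
    env.move_straight(Rd.p(u,n,z),feed=.06 if u<.5 else .03 if u<.542 else .015)
    f=mean(); s=env.state(); print("%.1f"%s["time"],np.round(np.array([u,n,z])*1e3,2),np.round(Rd.c(s["tool_pos"])*1e3,2),np.round(f,2))
    if abs(f[1])>7 or abs(f[2])>7 or f[0]<-lim: print("stop");break
    if u>.48:
        z+=np.clip(.00004*(f[2]+.5),-.0002,.0002)*(abs(f[2]+.5)>1); n+=np.clip(.00006*f[1],-.0003,.0003)*(abs(f[1])>.8)
    if abs(f[0])>2.5 and u<.541: break
print(u,n,z)
E
python3 ins.py .455 .0329 .0132 .578 4
```

```text
18.9 [463.   32.9  13.2] [463.08  32.89  13.21] [-0.31  0.19 -0.51 -0.    0.05 -0.01]
19.2 [471.   32.9  13.2] [470.97  32.89  13.15] [ 0.26  0.02 -0.58  0.04  0.04  0.03]
19.6 [479.   32.9  13.2] [478.93  32.86  13.15] [ 0.23 -0.14 -0.6  -0.02  0.03  0.02]
19.9 [487.   32.9  13.2] [487.04  32.89  13.17] [-0.01  0.41 -0.62 -0.02  0.02  0.02]
20.2 [495.   32.9  13.2] [495.05  32.9   13.17] [ 0.05  0.14 -0.6   0.01  0.04 -0.01]
20.6 [503.   32.9  13.2] [503.04  32.89  13.16] [-0.36 -0.54 -0.57  0.02  0.04 -0.02]
20.9 [507.   32.9  13.2] [507.07  32.87  13.19] [-0.14  0.12 -0.8   0.01  0.02  0.01]
21.2 [511.   32.9  13.2] [511.08  32.88  13.19] [ 0.45 -0.31 -0.47 -0.01 -0.01 -0.02]
21.5 [515.   32.9  13.2] [515.09  32.9   13.18] [-0.13 -0.15 -0.66 -0.01  0.05 -0.01]
21.9 [519.   32.9  13.2] [519.08  32.89  13.17] [ 0.    0.04 -0.47 -0.01  0.03 -0.01]
22.2 [523.   32.9  13.2] [523.08  32.89  13.17] [-0.17 -0.59 -0.63 -0.    0.01 -0.  ]
22.5 [527.   32.9  13.2] [527.1  32.9  13.2] [ 0.14 -0.12 -0.55  0.02  0.02 -0.02]
22.8 [531.   32.9  13.2] [531.09  32.91  13.19] [-0.68  0.68 -0.72 -0.0
[... 2188 characters left out ...]
16 -0.99  0.01 -0.01 -0.05]
30.2 [566.    32.95  13.2 ] [566.03  32.94  13.21] [-0.03 -0.22 -0.51 -0.01  0.05  0.02]
30.4 [567.    32.95  13.2 ] [567.05  32.94  13.19] [-0.29  0.04 -0.08 -0.    0.01 -0.01]
30.7 [568.    32.95  13.2 ] [568.05  32.96  13.22] [ 0.26  0.22 -0.72  0.02  0.    0.01]
31.0 [569.    32.95  13.2 ] [569.09  32.92  13.23] [-0.23 -0.61 -0.31 -0.01  0.01  0.01]
31.3 [570.    32.95  13.2 ] [570.09  32.93  13.24] [-0.52 -0.33 -0.43 -0.01  0.01 -0.01]
31.5 [571.    32.95  13.2 ] [570.75  32.94  13.03] [-1.32 -0.48 -0.77 -0.04  0.22  0.03]
31.8 [572.    32.95  13.2 ] [570.74  32.93  12.65] [-5.87  0.07  0.66 -0.03  0.8   0.04]
stop
0.5720000000000001 0.0329517863996284 0.0132
```

```bash
python3 - <<'E'
from rb import *
env.move_straight(Rd.p(.5722,.03295,.0126),feed=.01); env.pause(.1); show("push",Rd)
hand.command_gripper(.060); env.pause(.1); show("open",Rd)
env.move_straight(Rd.p(.5715,.03295,.12),feed=.12)
env.move_pose(Rd.p(.40,.0,.25),quat(.58)); show("away",Rd)
env.pause(.3)
import cv2
r=lambda a,k:cv2.resize(a,(400,400),interpolation=cv2.INTER_CUBIC)
A=vision.camera("scene")["frame"]; B=vision.camera("top")["frame"]
np.save("B.npy",B)
cv2.imwrite("pics/e1.png",np.vstack([np.hstack([r(A[210:310,90:190,::-1],4),r(B[160:260,70:170,::-1],4)]),cv2.resize(np.hstack([A[170:230,240:330,::-1],B[140:200,260:350,::-1]]),(800,200))]))
E
```

```text
push t32.16 pos [570.76  32.88  12.33] F [-8.01 -0.06  2.94] T [-0.07  0.99  0.1 ] gap 0.0488 grip 62.6
open t32.52 pos [572.59  32.94  12.86] F [-0.29 -0.06 -0.59] T [0.01 0.01 0.03] gap 0.0598 grip 0.0
away t34.44 pos [4.0033e+02 4.0000e-02 2.4876e+02] F [-0.07  0.16 -1.02] T [-0.02  0.01  0.05] gap 0.0603 grip 0.0
```

View pics/e1.png

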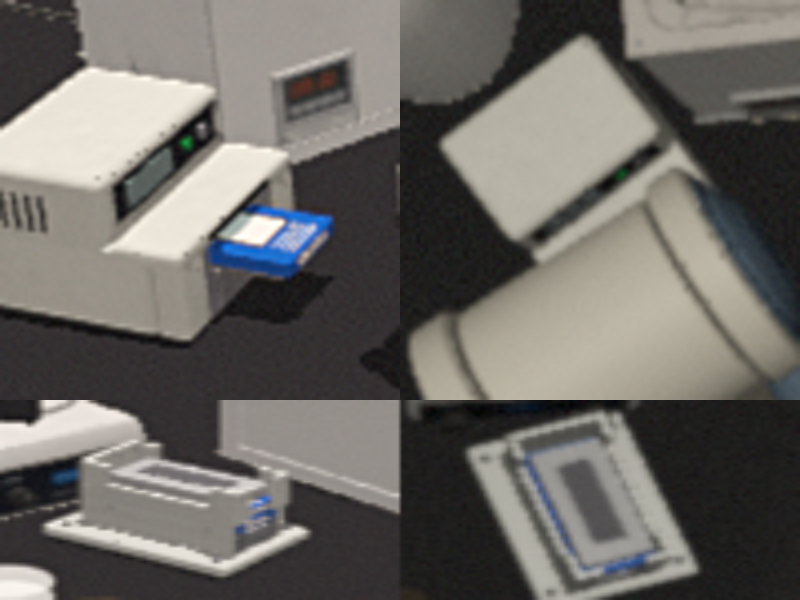

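The picture shows the carrier in the reader with its ribbed end sticking out straight and level (about (270,240)). The stack sits in the magazine and the arm is clear.

```bash
python3 -c "
from workcell import ticket
print(ticket.hand_in())"
```

```text
the job is handed in; nothing more can be done
None
```

The bottom carrier was drawn out from under the stack and pushed tail first into the reader until it met a firm stop, about 68 mm behind the mouth by my estimate. Sampled forces peaked at about 6.6 N drawing it out and 8 N against the stop. The stack is settled in the magazine, the arm is clear and the job is handed in; the present switch itself was out of sight, so "home" rests on the feel of the stop.

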